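# Clamp power modules in the test fixture and set the load

### The arm

A 7-joint arm with a two-finger parallel gripper is mounted at the origin on the work surface. World frame = base frame: x ahead of the robot, y to its left, z up, the work surface at z = 0. Lengths are in m, angles in rad, forces in N, time in s.
With the tool pointing down it reaches from about 0.4 to 0.875 m from the base axis. Payload 19.3 kg.
Tool frame: the origin (TCP) lies between the finger pads; the fingertips stand 17 mm ahead of it and the grasp point (between the pads) lies 2 mm behind it; z points along the fingers, x is the direction in which the jaws open and shut, and the axes are right-handed (so a half turn about z gives the same grasp; the last joint's range is limited). The gripper opens to 85 mm and grips with 20 to 120 N. Pads are 22 mm wide; open, the fingers measure 114 mm over their backs; the gripper's body (76 mm by 85 mm) begins 54 mm behind the grasp point. The pads swing forward as they close: fully open they stand 13 mm farther back than shut.
Start: joints at [-1.19, 0.521, -0.036, 1.599, 0.021, 1.021, -0.113], TCP at [0.272, 0.563, 0.248] pointing down, gripper open.
Joint ranges: [-2.91, 2.91], [-0.3, 2.13], [-1.5, 1.42], [0.17, 2.43], [-1.26, 4.41], [0.16, 1.93], [-2.52, 2.52]. Speed limits (rad/s): [1.89, 1.89, 2.39, 2.39, 3.01, 3.01, 3.01].

### API

Orientations are given as [roll, pitch, yaw] about the fixed x, y, z axes, in that order (R = Rz(yaw) Ry(pitch) Rx(roll)).
In Python, from workcell import bot gives the robot as it stands. The module is installed in compiled form; this text tells all that it offers.
- The arm moves only by the tool arm_command, never from a script. Its argument "targets" is a list of rows, each a list of 6 numbers: the shift along the tool's x, y, z in mm, then the turn, a rotation vector about the tool's x, y, z in degrees. In form: [[x, y, z, wx, wy, wz], ...]. A call has 1 to 8 rows; each row shifts and turns the pose as measured when the row begins, along the tool's axes as they then stand; what a row does not reach is not made up. A row lasts 1/10 s, in which the tool goes at most 50 mm and 8.59 degrees, less where a joint would pass 70% of its speed; a pose out of reach is approached as far as the arm can. A call is refused whole if a number of a shift passes 50 or a number of a turn 8.59, either way. A call with a gripper value outside its range is refused whole. "grip" is the opening in per cent of the stroke, from 0 (shut) to 100 (fully open), set as the call begins (left out, the last holds). The fingers move at their own pace and stop on an object; "grip_force" is the grip in N (left out, the last holds). Time passes only in rows, so rows that do not move let the fingers close. It gives the time, the measured TCP pose, the force and the opening at its end, in the units of the state.
- bot.observe(): the state, without advancing time (a new reading comes with each control period).
- bot.grab_frame(name): name is "scene" or "top"; returns a dict with "color" (420x560x3 uint8, red, green, blue), "depth" (420x560 float32, m along the optical axis (not along the pixel's ray), 0 where there is no reading), "fov_y" (degrees; the focal length in pixels is half the picture's height over the tangent of half this angle, whatever the lens; pixels are square), "cx", "cy" (the principal point, pixels), "D" ([k1, k2, p1, p2, k3] as OpenCV has them; the pictures are not rectified), "R" (3x3) and "t" (3): a world point X has camera coordinates R X + t. Camera axes: x right, y down, z forward; pixel columns grow to the right and rows downward; lengths in m; the calibration is good to about 2 mm. A picture is of the moment at which its call begins.
- bot.job_done(): hands the job in, once; it reports no verdict.
The state is a dict: "clock": time; "qpos": joint angles; "qd": joint speeds; "joint_efforts": joint torques, N m; "position": TCP position; "tool_rot": TCP orientation; "force": force on the tool from outside, world axes, zero at the start; "moment": the same for the moment, N m; "grip_width": finger opening in m.
Only numpy, scipy, OpenCV 4.12 (cv2) and the standard library are available. Lean on these libraries where they do the work, as an engineer would, in place of code of your own. Each camera call takes 0.05 s, during which the arm holds its last target. There are 200 camera calls.

### The job

First slide the load box's fader all the way down to its off end and slide the fixture's clamp all the way back. Then stand every power module from the bench upright in the fixture's channel, crosswise and side by side, and with the fader still off slide the clamp up until you feel the row close tight and the sprung contact bar pressed home against its stop. Finally slide the fader up to the mark for the number of modules clamped (the off mark is zero, then one mark per module), leaving the other things on the bench alone.

Things in the scene. Friction and masses are not known exactly. Their poses are not given: they have to be found in the camera images.
- module1: finned power module, free-standing: aluminium/black body 100 (x) x 40 (y) x 45 (z) with a black grip block 40 (x) x 24 (y) x 36 high centred on top (total height 81); mass about 0.2 kg; origin: centre of the underside, z up; the same turned half round. None if this module is absent from the start
- module2: finned power module, free-standing: aluminium/black body 100 (x) x 40 (y) x 45 (z) with a black grip block 40 (x) x 24 (y) x 36 high centred on top (total height 81); mass about 0.2 kg; origin: centre of the underside, z up; the same turned half round. None if this module is absent from the start
- module3: finned power module, free-standing: aluminium/black body 100 (x) x 40 (y) x 45 (z) with a black grip block 40 (x) x 24 (y) x 36 high centred on top (total height 81); mass about 0.2 kg; origin: centre of the underside, z up; the same turned half round. None if this module is absent from the start
- module4: finned power module, free-standing: aluminium/black body 100 (x) x 40 (y) x 45 (z) with a black grip block 40 (x) x 24 (y) x 36 high centred on top (total height 81); mass about 0.2 kg; origin: centre of the underside, z up; the same turned half round. None if this module is absent from the start
- module5: finned power module, free-standing: aluminium/black body 100 (x) x 40 (y) x 45 (z) with a black grip block 40 (x) x 24 (y) x 36 high centred on top (total height 81); mass about 0.2 kg; origin: centre of the underside, z up; the same turned half round. None if this module is absent from the start
- fixture: fixed fixture 136 (x) x 360 (y), origin centre of underside. Channel along y: floor 10 above bench, inner width 108 between rails 24 high; modules stand across it (length along fixture x). At the -y end the contact block (face at y = -143, 60 high) is the stop; a sprung brass contact bar (70 wide, 22 to 44 above bench) sticks out 8 from it. The clamp slides in from +y
- clamp (a joint): gap between the clamp's pressing face (44 high) and the contact block's face, m; slides along fixture y, 0 to 0.260 (fully back); 5 N friction, stays where left (holds against the contact spring). Starts at 0.02 to 0.07, too near the block for loading. Tight rows of 3, 4, 5 modules give 0.12, 0.16, 0.20
- clamp_grip (a point): centre of the top of the clamp's black grip block, 32 (fixture x) x 26 (fixture y) x 42 high, its top 92.5 above the bench; it stands on a 40 high carriage; this point lies 36 mm behind the clamp's pressing face (towards fixture +y)
- clamp_face (a point): middle of the lower edge of the clamp's pressing face; axes as the fixture's
- contact (a joint): how far the contact bar is pushed in, m: 0 = out, 0.008 = flush with the block; spring about 1 N at first touch to 3 N when flush
- slot1 (a point): point on the channel floor under the centre of the module number 1 from the contact block, when the row is closed up tight with the contact bar pressed flush (slots are 40 apart)
- slot2 (a point): point on the channel floor under the centre of the module number 2 from the contact block, when the row is closed up tight with the contact bar pressed flush (slots are 40 apart)
- slot3 (a point): point on the channel floor under the centre of the module number 3 from the contact block, when the row is closed up tight with the contact bar pressed flush (slots are 40 apart)
- slot4 (a point): point on the channel floor under the centre of the module number 4 from the contact block, when the row is closed up tight with the contact bar pressed flush (slots are 40 apart)
- slot5 (a point): point on the channel floor under the centre of the module number 5 from the contact block, when the row is closed up tight with the contact bar pressed flush (slots are 40 apart)
- loadbox: fixed white load box 200 (x) x 120 (y) x 45 high with a fader on top; origin at the centre of its underside; its x axis points along the fader track towards 'more'. White cross lines on both sides of the track mark fader values 0 (off, the longer lines, nearest the robot), 20, 40, 60, 80, 100 mm
- fader (a joint): fader position along load box x, m: 0 = off end stop (nearest the robot), 0.100 = far end stop; marks every 0.020, so the mark for n modules is 0.020 n; about 2 N of friction, stays where it is left. It starts somewhere up, at 0.03 to 0.10
- fader_top (a point): centre of the top of the black fader grip, 22 (load box x) x 28 (load box y) x 38 high, its top 84.5 above the bench; at load box x = -50 mm + fader value
- meter: bystander: grey hand-held meter lying flat, 150 x 75 x 34; origin under its centre
- mug: bystander: white mug, 80 wide, 90 high; origin under its centre
- driver: bystander: screwdriver lying on the bench; origin under its centre
Things that resemble listed ones, but are neither listed nor needed, are in the scene too. Leave any brown, orange or purple look-alike of the module4 alone.

How it is judged:
By the outcome, as a careful person would: the job done as asked, in the order asked, and still so for the second after the job is handed in, with the robot touching nothing.
Of module1, module2, module3, module4, module5 only 3 to 5 are there at a start; the rules pass over those that are not, and their reading is None.
At some moment in a run one of module1, module2, module3, module4, module5 may be knocked a few centimetres aside while the robot is not near it.
It also fails if it takes over 210 s, if anything falls off the work surface, if the arm or the gripper's body presses on something with over 40 N, if the wrist force passes 120 N, or if a joint passes its speed limit or range.

## Working session

There is one attempt and no reset: what is moved stays moved. The work goes in short steps, Python scripts to look and compute and a tool call to move; the robot and the scene stay as the last step left them, time stands still between calls to the robot, and variables do not carry over. Pictures are saved under pics/ and viewed, about 12 in all and at most 16, crops included, and the job is handed in when it is done.

Besides the shell and the picture viewer there is one more tool, called after "Emit:" as name(argument=value, ...) on one line, values as JSON. arm_command: Moves the arm, as the interface text tells. Its arguments: {"type":"object","properties":{"targets":{"type":"array"},"grip":{"type":"number"},"grip_force":{"type":"number"}},"required":["targets"]}

```bash
mkdir -p pics; cat > h.py <<'E'
from workcell import bot
import numpy as np, cv2
def grab(n):
    f=bot.grab_frame(n); c=f['color']; h=c.shape[0]
    fl=h/2/np.tan(np.radians(f['fov_y'])/2)
    f['K']=np.array([[fl,0,f['cx']],[0,fl,f['cy']],[0,0,1]]); f['D']=np.array(f['D'],float)
    f['R']=np.array(f['R']);f['t']=np.array(f['t']); return f
def ray(f,uv,z):
    uv=np.array(uv,float).reshape(-1,1,2)
    n=cv2.undistortPoints(uv,f['K'],f['D']).reshape(-1,2)
    d=np.c_[n,np.ones(len(n))]@f['R']; o=-f['R'].T@f['t']
    return o+d*((z-o[2])/d[:,2])[:,None]
def proj(f,X):
    r,_=cv2.Rodrigues(f['R']); return cv2.projectPoints(np.array(X,float).reshape(-1,1,3),r,f['t'],f['K'],f['D'])[0].reshape(-1,2)
def cloud(f):
    v,u=np.mgrid[0:420,0:560]; uv=np.stack([u,v],-1).reshape(-1,1,2).astype(float)
    n=cv2.undistortPoints(uv,f['K'],f['D']).reshape(-1,2); d=f['depth'].reshape(-1,1)
    X=(np.c_[n,np.ones(len(n))]*d-f['t'])@f['R']; X[d[:,0]==0]=np.nan
    return X.reshape(420,560,3)
def save(f,name,crop=None,s=1):
    c=f['color'][...,::-1]
    if crop: u0,v0,u1,v1=crop; c=c[v0:v1,u0:u1]
    cv2.imwrite('pics/'+name,cv2.resize(c,None,fx=s,fy=s,interpolation=cv2.INTER_CUBIC))
E
python3 - <<'E'
from h import *
import pickle
for n in('top','scene'):
    f=grab(n); save(f,n+'0.png',s=1.4); print(n,-f['R'].T@f['t'],f['R'].round(2).tolist(),f['fov_y'],f['D'])
    pickle.dump(f,open(n+'0.pkl','wb'))
print(bot.observe())
E
```

```text
top [0.29778662 0.02115681 1.17577202] [[-0.05, -1.0, -0.01], [-0.98, 0.05, -0.21], [0.21, -0.01, -0.98]] 50.419778689855036 [0.00536995 0.         0.         0.         0.        ]
scene [1.19201501 0.26906563 0.9454126 ] [[-0.33, 0.94, -0.01], [0.72, 0.24, -0.65], [-0.61, -0.22, -0.76]] 46.79091383470325 [0.01447568 0.         0.         0.         0.        ]
{'clock': 0.1, 'qpos': array([-1.19017282,  0.52193069, -0.03629081,  1.59993168,  0.02118619,
        1.02107775, -0.11281119]), 'qd': array([-1.41459465e-03, -2.33618057e-04,  9.08659593e-05, -1.72298163e-03,
        3.56995518e-04, -4.25880663e-04,  4.65419501e-04]), 'joint_efforts': array([ 4.38790055e-03, -9.28465748e+01,  1.98488496e+00, -3.70532405e+01,
        1.82458892e-02,  5.36684529e-03, -2.58002831e-05]), 'position': array([0.2722439 , 0.5622932 , 0.24780538]), 'tool_rot': array([3.14152023e+00, 9.60322853e-04, 1.11991130e+00]), 'force': array([ 0.46511514, -0.22362783, -0.25368799]), 'moment': array([-0.00628354, -0.01754751,  0.00017041]), 'grip_width': 0.08532168926597873}
```

View pics/top0.png

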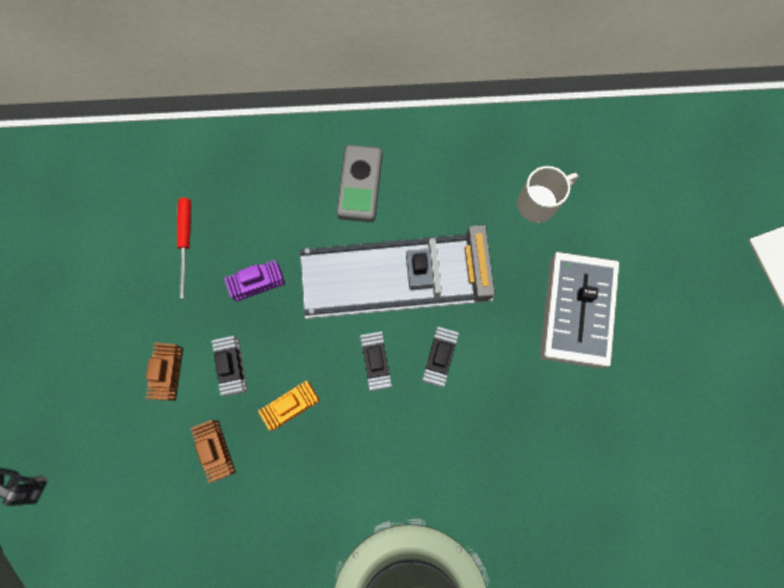

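View pics/scene0.png

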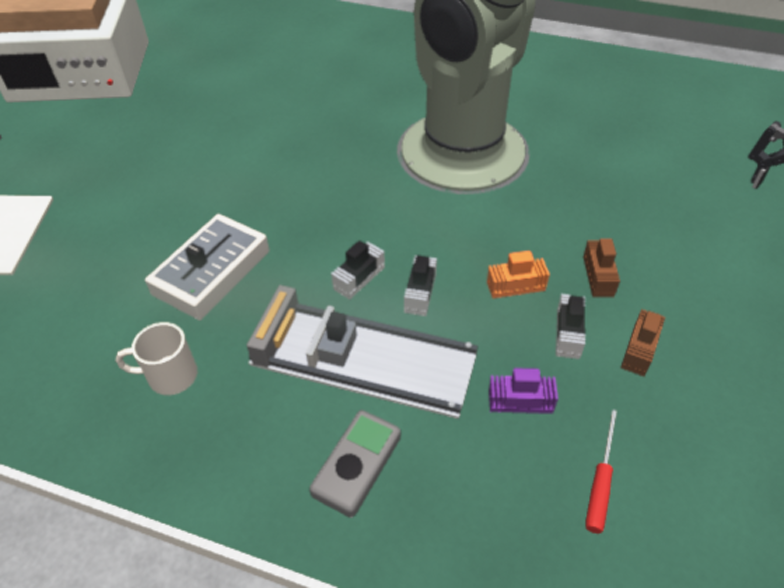

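The top view shows three silver/black modules at about (228,365), (375,360) and (440,356). The look-alikes are brown at (163,371) and (212,450), orange at (288,405) and purple at (254,280). The contact block is at the fixture's right end and the fader knob is at (588,294). I'll measure these and make one enlarged crop.

```bash
cat > m.py <<'E'
from h import *
def blobs(X,lo,hi,box,minn=25):
    x0,x1,y0,y1=box
    with np.errstate(invalid='ignore'):
        m=(X[...,2]>lo)&(X[...,2]<hi)&(X[...,0]>x0)&(X[...,0]<x1)&(X[...,1]>y0)&(X[...,1]<y1)
    n,l,s,c=cv2.connectedComponentsWithStats(m.astype(np.uint8))
    out=[]
    for i in range(1,n):
        if s[i,4]<minn: continue
        P=X[l==i]; r=cv2.minAreaRect((P[:,:2]*1000).astype(np.float32))
        (a,b),(w,h),an=r
        if h>w: w,h,an=h,w,an+90
        out.append((np.array([a,b]).round(1),round(w,1),round(h,1),round((an+90)%180-90,1),round(float(np.nanmedian(P[:,2]))*1000,1),c[i].round(0),s[i,4], (P[:,:2].mean(0)*1000).round(1)))
    return out
E
python3 - <<'E'
from m import *
import pickle
f=pickle.load(open('top0.pkl','rb')); X=cloud(f)
print('tops')
for b in blobs(X,.074,.1,(.1,.9,-.6,.6)): print(b)
print('bodies')
for b in blobs(X,.02,.055,(.1,.9,-.6,.6)): print(b, f['color'][int(b[5][1]),int(b[5][0])])
g=pickle.load(open('scene0.pkl','rb')); Y=cloud(g)
print('scene tops')
for b in blobs(Y,.072,.1,(.1,.9,-.6,.6),20): print(b)
a=f['color'][150:345,90:360]; cv2.imwrite('pics/crop1.png',cv2.resize(a[...,::-1],None,fx=2.9,fy=2.9,interpolation=cv2.INTER_CUBIC))
E
```

```text
tops
(array([ 722.3, -299.9]), 89.4, 80.3, 75.7, 86.4, array([392., 133.]), np.int32(316), array([ 724.5, -298.3]))
(array([593.7, -50.2]), 33.1, 25.7, 0.5, 92.4, array([300., 187.]), np.int32(140), array([591.2, -49.8]))
(array([590.1, 259.8]), 39.4, 25.2, -71.5, 81.4, array([178., 195.]), np.int32(152), array([588.9, 259.3]))
(array([ 522.1, -349. ]), 26.2, 22.2, 81.6, 84.6, array([421., 208.]), np.int32(105), array([ 521.3, -348.2]))
(array([426.4, -79.2]), 39.8, 23.7, -18.6, 81.6, array([316., 252.]), np.int32(159), array([426.2, -78.8]))
(array([424.6,  39.4]), 40.2, 23.5, 6.7, 81.5, array([268., 256.]), np.int32(158), array([424.1,  39.5]))
(array([430.7, 308.5]), 40.4, 24.4, 9.4, 81.4, array([159., 259.]), np.int32(169), array([430.2, 307.4]))
(array([426.2, 427.1]), 39.4, 23.8, -7.2, 81.4, array([110., 263.]), np.int32(167), array([425.8, 426.3]))
(array([353.4, 199.4]), 39.4, 24.2, -61.5, 81.8, array([203., 288.]), np.int32(166), array([353., 199.]))
(array([281.2, 337. ]), 39.8, 24.2, 20.0, 82.0, array([146., 322.]), np.int32(178), array([281.2, 336.8]))
bodies
(array([777.
[... 2194 characters left out ...]
ray([372., 184.]), np.int32(141), array([358.3, 200.9]))
(array([427.3,  40.3]), 41.3, 24.0, 9.3, 79.2, array([301., 190.]), np.int32(136), array([430.1,  41.1]))
(array([433.9, 309.4]), 43.3, 24.3, 9.8, 78.8, array([412., 219.]), np.int32(167), array([436.1, 309.5]))
(array([596.4, -49.8]), 33.2, 27.6, 4.3, 89.2, array([240., 231.]), np.int32(195), array([599.8, -47.1]))
(array([429.4, 427.8]), 40.2, 24.1, -6.9, 79.0, array([465., 231.]), np.int32(168), array([431.7, 427.2]))
(array([ 726.4, -300.5]), 93.5, 78.8, 79.6, 82.8, array([111., 247.]), np.int32(534), array([ 729.4, -298.2]))
(array([592.3, 260.2]), 40.6, 26.9, -69.7, 79.1, array([376., 268.]), np.int32(209), array([594.7, 260.6]))
```

View pics/crop1.png

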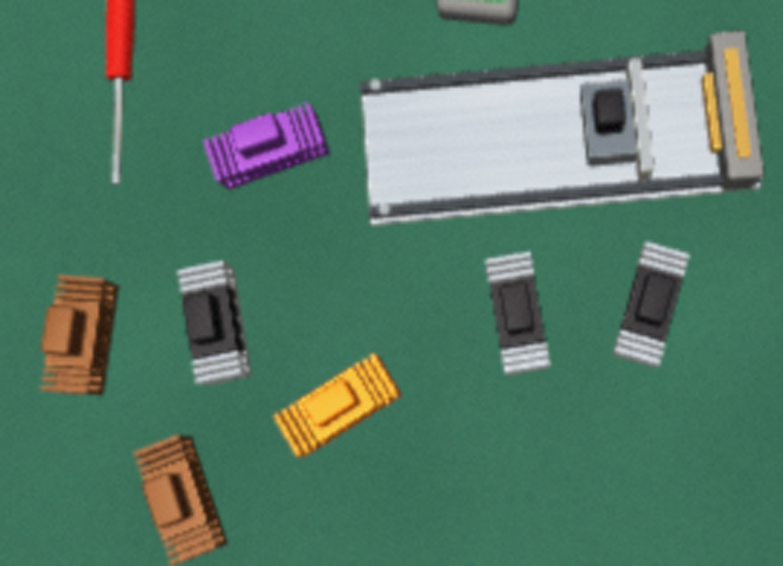

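The crop confirms three silver/black modules: crop pixels (655,300), (517,310) and (205,322). The brown, orange and purple ones are excluded by colour. The fader is at about 71 mm and the clamp gap about 63 mm. I'll swing toward the fader on an arc, with the tool above everything.

Emit:
arm_command(targets=[[0,50,0,0,0,4.6],[0,50,0,0,0,4.6],[0,50,0,0,0,4.6],[0,50,0,0,0,4.6],[0,50,0,0,0,4.6],[0,50,0,0,0,4.6],[0,50,0,0,0,4.6],[0,50,0,0,0,4.6]], grip=70, grip_force=40)

```text
clock: 0.9
position: [0.5612, 0.3022, 0.2439]
tool_rot: [-3.14, 0.006, 0.468]
force: [0.8, -0.9, 0.6]
grip_width: 0.0599
```

```bash
cat > to.py <<'E'
import sys; from h import *
# to.py x y z(mm) yaw(deg): remaining tool-frame shift; jaws are symmetric by half turn
o=bot.observe(); p=o['position']*1000; 
from scipy.spatial.transform import Rotation as Ro
R=Ro.from_euler('xyz',o['tool_rot']); 
print('t',o['clock'],'pos',p.round(1),'rot',np.degrees(o['tool_rot']).round(1),'F',o['force'].round(1),'w',round(o['grip_width']*1000,1),'q7',o['qpos'][6].round(2))
for i in range(1,len(sys.argv),4):
    x,y,z,a=map(float,sys.argv[i:i+4])
    d=R.inv().apply(np.array([x,y,z])-p)
    best=min((( R.inv()*Ro.from_euler('xyz',[180,0,a+k],degrees=True)).as_rotvec(degrees=True) for k in(0,180)),key=np.linalg.norm)
    print('shift',d.round(1),'turn',best.round(1))
E
python3 to.py 522.1 -349 130 -11.7
```

```text
t 0.9 pos [561.2 302.2 243.9] rot [-179.9    0.3   26.8] F [ 0.8 -0.9  0.6] w 59.9 q7 -0.03
shift [-327.9  563.7  115. ] turn [ 0.   0.3 38.5]
```

Emit:
arm_command(targets=[[0,50,0,0,0,4.4],[0,50,0,0,0,4.4],[0,50,0,0,0,4.4],[0,50,0,0,0,4.4],[0,50,0,0,0,4.4],[0,50,0,0,0,4.4],[0,50,0,0,0,4.2]])

```text
clock: 1.6
position: [0.6389, -0.0345, 0.2416]
tool_rot: [3.138, 0.008, -0.088]
force: [1.0, -0.2, -0.5]
grip_width: 0.0598
```

```bash
python3 to.py 522.1 -349 130 -11.7
```

```text
t 1.6 pos [638.9 -34.5 241.6] rot [179.8   0.5  -5.1] F [ 1.  -0.2 -0.5] w 59.8 q7 0.05
shift [-87.7 323.3 113.3] turn [0.2 0.4 6.6]
```

Emit:
arm_command(targets=[[-12.5,46.5,10,0,0,0.9],[-12.5,46.5,10,0,0,0.9],[-12.5,46.5,10,0,0,0.9],[-12.5,46.5,10,0,0,0.9],[-12.5,46.5,10,0,0,0.9],[-12.5,46.5,10,0,0,0.9],[-12.5,46.5,10,0,0,0.9],[0,0,0,0,0,0]])

```text
clock: 2.4
position: [0.4995, -0.3557, 0.171]
tool_rot: [3.134, 0.01, -0.214]
force: [-0.1, 0.9, 1.2]
grip_width: 0.0596
```

```bash
python3 to.py 521.8 -348.7 70 -11.7
```

```text
t 2.4 pos [ 499.5 -355.7  171. ] rot [179.6   0.6 -12.3] F [-0.1  0.9  1.2] w 59.6 q7 0.53
shift [ 21.3 -12.3 100.7] turn [ 0.4  0.6 -0.6]
```

Emit:
arm_command(targets=[[10,-6,10,0.4,0.6,-0.6],[10,-5.5,20,0,0,0],[1.3,-0.8,30,0,0,0],[0,0,30,0,0,0],[0,0,10,0,0,0],[0,0,0,0,0,0]])

```text
clock: 3.0
position: [0.5289, -0.3424, 0.0645]
tool_rot: [-3.137, -0.004, -0.197]
force: [-0.7, 0.6, 1.4]
grip_width: 0.0599
```

```bash
python3 to.py 521.8 -348.7 70 -11.7
```

```text
t 3.0 pos [ 528.9 -342.4   64.5] rot [-179.7   -0.2  -11.3] F [-0.7  0.6  1.4] w 59.9 q7 0.56
shift [-5.7  7.5 -5.5] turn [-0.3 -0.2  0.4]
```

Emit:
arm_command(targets=[[-5,6.5,-5,0,0,0],[0,0,0,0,0,0],[0,0,0,0,0,0]])

```text
clock: 3.3
position: [0.5238, -0.3481, 0.0726]
tool_rot: [-3.138, -0.007, -0.195]
force: [0.2, 0.1, -0.4]
grip_width: 0.06
```

Emit:
arm_command(targets=[[0,0,0,0,0,0],[0,0,0,0,0,0],[0,0,0,0,0,0],[0,0,0,0,0,0],[0,0,0,0,0,0]], grip=0, grip_force=25)

```text
clock: 3.8
position: [0.5245, -0.3487, 0.0746]
tool_rot: [-3.138, -0.01, -0.196]
force: [0.1, -0.1, 0.1]
grip_width: 0.0215
```

```bash
python3 to.py 452.1 -335.5 70 -11.7
```

```text
t 3.8 pos [ 524.5 -348.7   74.6] rot [-179.8   -0.5  -11.2] F [ 0.1 -0.1  0.1] w 21.5 q7 0.57
shift [-73.6   1.2   3.9] turn [-0.2 -0.5  0.5]
```

Emit:
arm_command(targets=[[-12,0.2,1,0,0,0.3],[-15,0.2,0,0,0,0],[-15,0.2,0,0,0,0],[-12,0.2,0,0,0,0],[-8,0,0,0,0,0],[-4,0,0,0,0,0],[0,0,0,0,0,0]])

```text
clock: 4.5
position: [0.4615, -0.3354, 0.0746]
tool_rot: [-3.138, -0.016, -0.199]
force: [-1.0, 0.4, 0.6]
grip_width: 0.0213
```

```bash
python3 to.py 452.1 -335.5 70 -11.7
```

```text
t 4.5 pos [ 461.5 -335.4   74.6] rot [-179.8   -0.9  -11.4] F [-1.   0.4  0.6] w 21.3 q7 0.62
shift [-9.3  2.   4.5] turn [-0.2 -0.9  0.3]
```

Emit:
arm_command(targets=[[-6,1,0,0,-0.5,0],[-3,0.5,0,0,0,0],[-2,0,0,0,0,0],[-2,0,0,0,0,0]])

```text
clock: 4.9
position: [0.4544, -0.3338, 0.0748]
tool_rot: [-3.138, -0.015, -0.196]
force: [12.0, -2.7, -11.2]
grip_width: 0.0215
```

Emit:
arm_command(targets=[[-2,0,0,0,0,0],[-2,0,0,0,0,0]])

```text
clock: 5.1
position: [0.4543, -0.3338, 0.0747]
tool_rot: [-3.14, -0.021, -0.194]
force: [10.7, -2.7, -8.2]
grip_width: 0.0211
```

Emit:
arm_command(targets=[[-2,0,0,0,0,0],[-2,0,0,0,0,0]])

```text
clock: 5.3
position: [0.4542, -0.3338, 0.0747]
tool_rot: [3.141, -0.026, -0.193]
force: [11.2, -2.8, -9.3]
grip_width: 0.0217
```

Fader is on its off stop: 11 N with no further travel. I'll release it and go to the clamp.

Emit:
arm_command(targets=[[1,0,0,0,1,0],[0,0,0,0,0.5,0],[0,0,0,0,0,0]], grip=70)

```text
clock: 5.6
position: [0.4558, -0.3343, 0.0745]
tool_rot: [3.141, -0.054, -0.192]
force: [-0.4, 0.7, 0.5]
grip_width: 0.0599
```

Emit:
arm_command(targets=[[0,0,-20,0,0,0],[0,0,-40,0,0,0],[0,0,-40,0,0,0],[10,-40,-20,0,0,-3],[18,-46,0,0,0,-3],[18,-46,0,0,0,-3]])

```text
clock: 6.2
position: [0.5105, -0.2121, 0.201]
tool_rot: [3.131, -0.049, -0.044]
force: [1.1, 0.1, -0.7]
grip_width: 0.0597
```

```bash
python3 to.py 594 -49.5 80 2.7
```

```text
t 6.2 pos [ 510.5 -212.1  201. ] rot [179.4  -2.8  -2.5] F [ 1.1  0.1 -0.7] w 59.7 q7 0.44
shift [  70.2 -167.4  122.8] turn [ 0.8 -2.8 -5.2]
```

Emit:
arm_command(targets=[[18,-40,0,0.8,-2.8,-2],[18,-42,0,0,0,-2],[18,-42,0,0,0,-1.2],[8,-30,10,0,0,0],[0,0,0,0,0,0]])

```text
clock: 6.7
position: [0.5753, -0.0451, 0.1924]
tool_rot: [-3.138, 0.001, 0.06]
force: [0.1, -0.5, -0.7]
grip_width: 0.0599
```

```bash
python3 to.py 594 -49.5 80 2.7
```

```text
t 6.7 pos [575.3 -45.1 192.4] rot [-179.8    0.     3.4] F [ 0.1 -0.5 -0.7] w 59.9 q7 0.21
shift [ 18.5   5.9 112.4] turn [-0.2  0.   0.7]
```

Emit:
arm_command(targets=[[12,3,10,0,0,0.6],[5,2,30,0,0,0],[0,0,35,0,0,0],[0,0,25,0,0,0],[0,0,10,0,0,0],[0,0,0,0,0,0]])

```text
clock: 7.3
position: [0.593, -0.0508, 0.0799]
tool_rot: [-3.14, 0.001, 0.049]
force: [0.0, -0.7, 0.3]
grip_width: 0.0597
```

```bash
python3 to.py 594 -49.5 76 2.7
```

```text
t 7.3 pos [593.  -50.8  79.9] rot [-1.799e+02  1.000e-01  2.800e+00] F [ 0.  -0.7  0.3] w 59.7 q7 0.25
shift [ 1.1 -1.2  3.9] turn [-0.1  0.1  0.1]
```

Emit:
arm_command(targets=[[0,0,4,0,0,0],[0,0,0,0,0,0],[0,0,0,0,0,0],[0,0,0,0,0,0],[0,0,0,0,0,0]], grip=0, grip_force=60)

```text
clock: 7.8
position: [0.5951, -0.0512, 0.0779]
tool_rot: [-3.14, -0.004, 0.048]
force: [4.8, -0.5, -21.0]
grip_width: 0.0314
```

Emit:
arm_command(targets=[[0,-12,0,0,0,0],[0,-20,0,0,0,0],[0,-25,0,0,0,0],[0,-25,0,0,0,0],[0,-25,0,0,0,0],[0,-25,0,0,0,0],[0,-15,0,0,0,0],[0,-5,0,0,0,0]])

```text
clock: 8.6
position: [0.5888, 0.0979, 0.0779]
tool_rot: [3.133, -0.007, 0.044]
force: [7.2, -5.4, -21.7]
grip_width: 0.0313
```

```bash
python3 to.py 584.7 146.5 77 2.7
```

```text
t 8.6 pos [588.8  97.9  77.9] rot [179.5  -0.4   2.5] F [  7.2  -5.4 -21.7] w 31.3 q7 0.0
shift [ -1.9 -48.8   0.5] turn [ 0.5 -0.4 -0.2]
```

Emit:
arm_command(targets=[[0,-12,0,0.3,0,0],[-0.5,-15,0,0,0,0],[-0.5,-10,0,0,0,0],[0,-6,0,0,0,0],[0,-3,0,0,0,0],[0,-2,0,0,0,0]])

```text
clock: 9.2
position: [0.5869, 0.1432, 0.078]
tool_rot: [3.132, -0.009, 0.042]
force: [7.9, -4.1, -20.5]
grip_width: 0.0313
```

Emit:
arm_command(targets=[[0,-3,0,0,0,0],[0,-3,0,0,0,0]])

```text
clock: 9.4
position: [0.5868, 0.1453, 0.0779]
tool_rot: [3.127, -0.009, 0.04]
force: [8.1, -21.9, -17.1]
grip_width: 0.0312
```

Emit:
arm_command(targets=[[0,-3,0,0,0,0],[0,-3,0,0,0,0]])

```text
clock: 9.6
position: [0.5868, 0.1453, 0.0779]
tool_rot: [3.121, -0.008, 0.036]
force: [6.0, -14.3, -17.1]
grip_width: 0.0314
```

Emit:
arm_command(targets=[[0,-3,0,0,0,0],[0,-3,0,0,0,0]])

```text
clock: 9.8
position: [0.5869, 0.1453, 0.078]
tool_rot: [3.114, -0.008, 0.033]
force: [3.6, -11.5, -12.7]
grip_width: 0.031
```

Clamp is fully back: a 22 N rise, stopped at TCP (586.9, 145.3) mm. I'll release, rise, and re-measure the modules.

Emit:
arm_command(targets=[[0,2,0,-0.8,0,0],[0,0,0,-0.8,0,0],[0,0,0,0,0,0]], grip=85)

```text
clock: 10.1
position: [0.588, 0.143, 0.0804]
tool_rot: [3.085, -0.01, 0.032]
force: [-0.8, -0.2, 0.9]
grip_width: 0.0721
```

Emit:
arm_command(targets=[[0,0,-30,0,0,0],[0,0,-45,0,0,0],[-20,30,-40,0,0,0],[-30,35,0,0,0,3],[-30,35,0,0,0,5],[-30,35,0,0,0,5],[0,0,0,0,0,0]])

```text
clock: 10.8
position: [0.473, 0.0187, 0.2051]
tool_rot: [3.095, -0.028, -0.198]
force: [-0.1, 0.9, 0.3]
grip_width: 0.0726
```

```bash
cat > look.py <<'E'
import sys
from m import *
f=grab('top'); X=cloud(f)
for b in blobs(X,.074,.096,(.2,.8,-.42,.5)): print('top',*b[:6])
for b in blobs(X,.036,.055,(.2,.8,-.2,.5),100): print('body',*b[:6])
if len(sys.argv)>1: save(f,sys.argv[1],s=1.4)
E
python3 look.py; python3 to.py 428 -78.5 68 -19.1
```

```text
top [ 721.8 -299.1] 88.3 80.5 76.7 87.5 [392. 133.]
top [589.7 259.9] 39.8 24.3 -72.6 81.2 [178. 195.]
top [ 452.8 -335.4] 28.9 22.8 78.4 84.9 [418. 236.]
top [426.3 -79.1] 39.7 23.8 -18.6 81.2 [316. 252.]
top [430.3 308.4] 39.4 24.3 10.6 81.3 [159. 259.]
top [426.3 426.8] 39.8 24.4 -7.6 81.6 [110. 263.]
top [353.3 199.9] 39.2 24.1 -58.6 81.4 [203. 288.]
top [280.9 337.5] 40.0 24.4 18.4 81.7 [146. 322.]
body [790.4  52.8] 42.6 33.2 -49.7 40.5 [257. 124.]
body [747.5  65.4] 56.0 38.3 -10.9 37.4 [253. 139.]
body [ 593.8 -150.2] 137.1 28.5 13.4 45.0 [337. 190.]
body [590.2 260.2] 100.0 42.1 -72.2 45.6 [181. 200.]
body [426.4 -79.1] 99.9 40.2 -19.3 45.7 [314. 254.]
body [431.  308.4] 101.2 41.7 9.8 45.4 [164. 261.]
body [433.7 426. ] 85.1 42.4 -7.4 45.7 [117. 262.]
body [348.3 209.5] 78.5 40.4 -59.7 45.7 [196. 294.]
body [287.9 340.5] 85.1 42.4 19.6 45.9 [151. 318.]
t 10.85 pos [475.2  20.7 205.3] rot [177.4  -1.7 -11.1] F [1.7 0.2 0.7] w 72.6 q7 -0.2
shift [-31.2 100.2 141.1] turn [ 2.5 -1.9  8. ]
```

Emit:
arm_command(targets=[[-10,30,0,2.5,-1.9,2.5],[-10,35,10,0,0,2.5],[-10,30,20,0,0,2.5],[0,0,20,0,0,0],[0,0,0,0,0,0]])

```text
clock: 11.35
position: [0.4277, -0.0627, 0.1574]
tool_rot: [-3.136, -0.004, -0.319]
force: [0.2, 0.2, -0.2]
grip_width: 0.0724
```

```bash
python3 to.py 428 -78 68 -19.1
```

```text
t 11.35 pos [427.7 -62.7 157.4] rot [-179.7   -0.2  -18.3] F [ 0.2  0.2 -0.2] w 72.4 q7 0.01
shift [ 4.8 15.  89.4] turn [-0.3 -0.2  0.8]
```

Emit:
arm_command(targets=[[4,10,10,0,0,0.7],[0.5,2.5,20,0,0,0],[0,0,25,0,0,0],[0,0,20,0,0,0],[0,0,8,0,0,0],[0,0,0,0,0,0]])

```text
clock: 11.95
position: [0.4366, -0.0713, 0.0759]
tool_rot: [-3.131, -0.01, -0.321]
force: [-0.2, -1.0, 0.6]
grip_width: 0.0724
```

```bash
python3 to.py 428 -78 68 -19.1
```

```text
t 11.95 pos [436.6 -71.3  75.9] rot [-179.4   -0.6  -18.4] F [-0.2 -1.   0.6] w 72.4 q7 0.14
shift [-6.1  9.1  7.7] turn [-0.6 -0.6  0.7]
```

Emit:
arm_command(targets=[[-6,8,7,-0.6,-0.6,0.6],[0,0,0,0,0,0],[0,0,0,0,0,0]])

```text
clock: 12.25
position: [0.4294, -0.0769, 0.0703]
tool_rot: [-3.141, -0.001, -0.331]
force: [-0.0, 1.3, 0.8]
grip_width: 0.0727
```

```bash
python3 to.py 428 -78 68 -19.1
```

```text
t 12.25 pos [429.4 -76.9  70.3] rot [-1.80e+02 -1.00e-01 -1.89e+01] F [-0.   1.3  0.8] w 72.7 q7 0.14
shift [-1.   1.5  2.3] turn [-0.  -0.1  0.2]
```

Emit:
arm_command(targets=[[-1,1.5,1,0,0,0],[0,0,0,0,0,0],[0,0,0,0,0,0],[0,0,0,0,0,0],[0,0,0,0,0,0]], grip=0, grip_force=50)

```text
clock: 12.75
position: [0.4284, -0.0779, 0.0704]
tool_rot: [-3.14, -0.003, -0.33]
force: [-0.7, -0.1, -0.9]
grip_width: 0.0391
```

Emit:
arm_command(targets=[[0,0,-10,0,0,0],[0,0,-30,0,0,0],[0,0,-40,0,0,0],[0,0,-35,0,0,-3],[0,0,-15,0,0,-4],[0,0,0,0,0,0]])

```text
clock: 13.35
position: [0.4266, -0.0787, 0.2075]
tool_rot: [-3.141, -0.0, -0.207]
force: [1.1, 0.2, -2.4]
grip_width: 0.0392
```

```bash
python3 to.py 598.6 -116.4 79 2.55
```

```text
t 13.35 pos [426.6 -78.7 207.5] rot [-180.    -0.   -11.8] F [ 1.1  0.2 -2.4] w 39.2 q7 0.07
shift [176.    1.7 128.5] turn [ -0.   -0.  -14.4]
```

Emit:
arm_command(targets=[[35,0.4,0,0,0,-3.6],[44,3.3,0,0,0,-3.6],[44,6.4,0,0,0,-3.6],[35,8,0,0,0,-3.6],[10,3,0,0,0,0],[0,0,0,0,0,0],[0,0,0,0,0,0]])

```text
clock: 14.05
position: [0.5944, -0.1174, 0.2012]
tool_rot: [-3.137, 0.006, 0.042]
force: [0.3, 0.3, -2.5]
grip_width: 0.0391
```

```bash
python3 to.py 598.6 -116.4 80 2.55
```

```text
t 14.05 pos [ 594.4 -117.4  201.2] rot [-179.7    0.4    2.4] F [ 0.3  0.3 -2.5] w 39.1 q7 0.38
shift [  5.   -0.2 121.2] turn [-0.3  0.4 -0.2]
```

Emit:
arm_command(targets=[[3,0,10,-0.3,0.4,-0.2],[1,0,25,0,0,0],[0,0,25,0,0,0],[0,0,10,0,0,0],[0,0,0,0,0,0],[0,0,0,0,0,0]])

```text
clock: 14.65
position: [0.5954, -0.1155, 0.1277]
tool_rot: [3.141, -0.001, 0.043]
force: [-0.1, 0.2, -1.8]
grip_width: 0.0392
```

```bash
python3 to.py 598.6 -116.4 80 2.55
```

```text
t 14.65 pos [ 595.4 -115.5  127.7] rot [ 1.8e+02 -1.0e-01  2.5e+00] F [-0.1  0.2 -1.8] w 39.2 q7 0.41
shift [ 3.2  1.  47.7] turn [ 0.  -0.1 -0.1]
```

Emit:
arm_command(targets=[[3.2,1,5,0,0,0],[0,0,10,0,0,0],[0,0,8,0,0,0],[0,0,0,0,0,0]])

```text
clock: 15.05
position: [0.6001, -0.1164, 0.1051]
tool_rot: [3.141, -0.005, 0.043]
force: [-0.6, -0.8, -1.7]
grip_width: 0.0391
```

```bash
python3 to.py 598.6 -116.4 80 2.55
```

```text
t 15.05 pos [ 600.1 -116.4  105.1] rot [180.   -0.3   2.5] F [-0.6 -0.8 -1.7] w 39.1 q7 0.42
shift [-1.6 -0.1 25.1] turn [ 0.  -0.3 -0.1]
```

Emit:
arm_command(targets=[[-1.5,0,4,0,-0.3,0],[0,0,7,0,0,0],[0,0,6,0,0,0],[0,0,2,0,0,0],[0,0,0,0,0,0]])

```text
clock: 15.55
position: [0.5984, -0.1166, 0.0843]
tool_rot: [3.141, 0.001, 0.043]
force: [-0.4, 0.5, -2.5]
grip_width: 0.0391
```

```bash
python3 to.py 598.6 -116.4 80 2.55
```

```text
t 15.55 pos [ 598.4 -116.6   84.3] rot [1.8e+02 1.0e-01 2.5e+00] F [-0.4  0.5 -2.5] w 39.1 q7 0.42
shift [ 0.2 -0.2  4.3] turn [ 0.   0.1 -0.1]
```

Emit:
arm_command(targets=[[0,0,2.5,0,0,0],[0,0,1.5,0,0,0],[0,0,0.5,0,0,0]])

```text
clock: 15.85
position: [0.5985, -0.1168, 0.0803]
tool_rot: [3.141, 0.001, 0.043]
force: [-8.0, 0.5, 17.5]
grip_width: 0.0391
```

Emit:
arm_command(targets=[[0,0,0,0,0,0],[0,0,0,0,0,0],[0,0,0,0,0,0]], grip=85)

```text
clock: 16.15
position: [0.599, -0.1169, 0.0809]
tool_rot: [3.141, -0.001, 0.043]
force: [0.5, 0.1, -0.3]
grip_width: 0.0724
```

Emit:
arm_command(targets=[[0,0,-10,0,0,0],[0,0,-30,0,0,0],[0,0,-45,0,0,0],[-20,-5,-35,0,0,0],[-35,-25,0,0,0,0],[-45,-25,0,0,0,0],[0,0,0,0,0,0]])

```text
clock: 16.85
position: [0.4927, -0.0657, 0.2083]
tool_rot: [3.141, -0.001, 0.04]
force: [1.6, -0.8, 0.0]
grip_width: 0.0725
```

```bash
python3 look.py top1.png;  python3 to.py 426 40.5 69 7
```

```text
top [ 721.6 -300.5] 91.3 80.0 77.1 86.7 [392. 133.]
top [589.8 259.8] 39.7 24.1 -73.6 81.7 [178. 195.]
top [584.4 145.9] 30.9 26.1 2.0 92.1 [223. 194.]
top [ 452.7 -335.4] 29.5 23.1 77.0 84.5 [418. 236.]
top [424.7  39.4] 40.1 23.5 6.9 82.1 [268. 255.]
top [430.8 308.2] 40.3 24.5 10.6 81.5 [159. 259.]
top [426.4 427. ] 39.6 26.0 -3.9 81.4 [110. 263.]
top [353.3 199.4] 39.9 24.0 -60.4 81.4 [203. 288.]
top [280.9 337.4] 39.9 24.5 18.5 81.6 [146. 322.]
body [784.1  48.7] 60.3 31.6 89.8 39.2 [258. 124.]
body [738.8  52.9] 57.7 43.1 -18.7 37.4 [258. 142.]
body [580.9 138.2] 95.2 57.0 2.3 51.3 [228. 200.]
body [590.2 260.4] 100.5 41.6 -72.9 45.5 [181. 200.]
body [432.3  40.4] 85.5 39.9 7.0 45.4 [266. 252.]
body [430.7 308.6] 100.3 41.3 9.0 45.2 [164. 261.]
body [426.1 426.9] 70.2 41.1 -6.3 45.4 [117. 265.]
body [353.1 199.9] 100.7 40.3 -60.4 45.6 [206. 290.]
body [288.  339.8] 85.3 41.4 20.3 45.8 [151. 318.]
t 16.9 pos [495.8 -66.5 209. ] rot [179.9  -0.3   2.3] F [1.4 0.3 1.2] w 72.7 q7 0.28
shift [ -66.1 -109.9  139.6] turn [ 0.1 -0.3 -4.7]
```

Emit:
arm_command(targets=[[-18,-30,0,0,-0.3,-2.3],[-18,-38,0,0,0,-2.3],[-15,-30,15,0,0,0],[-6,-10,25,0,0,0],[0,0,15,0,0,0],[0,0,0,0,0,0],[0,0,0,0,0,0]])

```text
clock: 17.6
position: [0.4352, 0.0389, 0.1565]
tool_rot: [3.14, -0.01, 0.122]
force: [0.8, -0.3, -0.1]
grip_width: 0.0725
```

```bash
python3 to.py 426.7 40.0 69 7
```

```text
t 17.6 pos [435.2  38.9 156.5] rot [179.9  -0.6   7. ] F [ 0.8 -0.3 -0.1] w 72.5 q7 0.13
shift [-9.2 -2.3 87.5] turn [ 0.1 -0.6 -0. ]
```

View pics/top1.png

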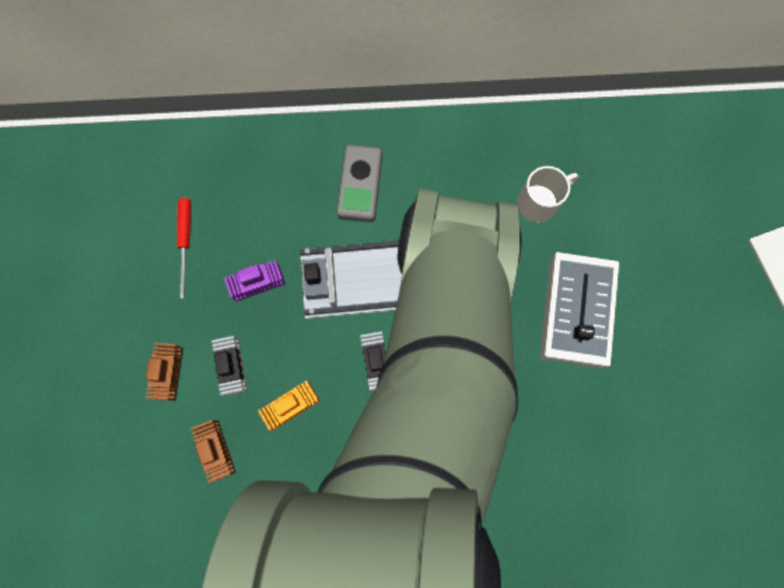

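The view shows the clamp back (312,273) and the fader off (585,333). The second module is at (373,360) and the third at (228,365). The arm hides module 1 in the fixture. Descending on the second module.

Emit:
arm_command(targets=[[-9,-2,10,0,-0.6,0],[-3,0,20,0,0,0],[-3,0,25,0,0,0],[0,0,15,0,0,0],[0,0,5,0,0,0],[0,0,0,0,0,0]])

```text
clock: 18.2
position: [0.4212, 0.0377, 0.0806]
tool_rot: [3.141, -0.003, 0.118]
force: [-0.3, 1.2, 0.0]
grip_width: 0.0725
```

```bash
python3 to.py 426.7 40.0 69 7
```

```text
t 18.2 pos [421.2  37.7  80.6] rot [179.9  -0.2   6.8] F [-0.3  1.2  0. ] w 72.5 q7 0.21
shift [ 5.7 -1.7 11.7] turn [ 0.1 -0.2 -0.2]
```

Emit:
arm_command(targets=[[4,-1.5,5,0,0,0],[0.5,0,5,0,0,0],[0,0,1,0,0,0],[0,0,0,0,0,0]])

```text
clock: 18.6
position: [0.4272, 0.04, 0.0705]
tool_rot: [3.141, -0.006, 0.118]
force: [0.2, 0.2, 0.6]
grip_width: 0.0726
```

Emit:
arm_command(targets=[[0,0,0,0,0,0],[0,0,0,0,0,0],[0,0,0,0,0,0],[0,0,0,0,0,0],[0,0,0,0,0,0]], grip=0, grip_force=50)

```text
clock: 19.1
position: [0.4272, 0.0401, 0.0712]
tool_rot: [3.141, -0.006, 0.118]
force: [-0.7, 0.5, -2.2]
grip_width: 0.039
```

```bash
python3 to.py 426.7 40.0 69 7
```

```text
t 19.1 pos [427.2  40.1  71.2] rot [180.   -0.4   6.8] F [-0.7  0.5 -2.2] w 39.0 q7 0.21
shift [-0.5  0.   2.2] turn [ 0.  -0.4 -0.2]
```

Emit:
arm_command(targets=[[0,0,-10,0,0,0],[0,0,-35,0,0,0],[0,0,-45,0,0,0],[10,8,-40,0,0,-1],[37,29,-5,0,0,-1.1],[38,30,0,0,0,-1.1],[38,30,0,0,0,-1.1],[25,20,0,0,0,0]])

```text
clock: 19.9
position: [0.5925, -0.0527, 0.219]
tool_rot: [-3.141, -0.007, 0.202]
force: [0.1, 1.0, -3.1]
grip_width: 0.039
```

Emit:
arm_command(targets=[[0,0,0,0,0,0],[0,0,0,0,0,0]])

```text
clock: 20.1
position: [0.5945, -0.0556, 0.2196]
tool_rot: [3.14, -0.007, 0.199]
force: [-0.4, -0.2, -2.2]
grip_width: 0.0394
```

```bash
python3 to.py 596.5 -70.5 81 2.55
```

```text
t 20.1 pos [594.5 -55.6 219.6] rot [179.9  -0.4  11.4] F [-0.4 -0.2 -2.2] w 39.4 q7 0.41
shift [ -1.9  14.8 138.6] turn [ 0.  -0.4  8.8]
```

Emit:
arm_command(targets=[[-1,10,5,0,-0.4,4.5],[0,4,25,0,0,4],[0,0,30,0,0,0],[0,0,20,0,0,0],[0,0,5,0,0,0],[0,0,0,0,0,0],[0,0,0,0,0,0]])

```text
clock: 20.8
position: [0.5923, -0.0663, 0.1369]
tool_rot: [-3.141, -0.001, 0.047]
force: [-0.6, -0.3, -1.3]
grip_width: 0.0391
```

```bash
python3 to.py 596.5 -70.5 81 2.55
```

```text
t 20.8 pos [592.3 -66.3 136.9] rot [-180.    -0.     2.7] F [-0.6 -0.3 -1.3] w 39.1 q7 0.34
shift [ 4.   4.4 55.9] turn [-0.  -0.   0.1]
```

Emit:
arm_command(targets=[[4,4.5,5,0,0,0],[0,0,10,0,0,0],[0,0,10,0,0,0],[0,0,3,0,0,0],[0,0,0,0,0,0]])

```text
clock: 21.3
position: [0.5979, -0.0708, 0.1089]
tool_rot: [-3.141, -0.004, 0.047]
force: [0.2, -0.2, -2.0]
grip_width: 0.0391
```

```bash
python3 to.py 596.5 -70.5 81 2.55
```

```text
t 21.3 pos [597.9 -70.8 108.9] rot [-180.    -0.2    2.7] F [ 0.2 -0.2 -2. ] w 39.1 q7 0.37
shift [-1.5 -0.4 27.8] turn [-0.  -0.2  0.2]
```

Emit:
arm_command(targets=[[-1.5,0,4,0,-0.3,0],[0,0,7,0,0,0],[0,0,7,0,0,0],[0,0,3,0,0,0],[0,0,0,0,0,0]])

```text
clock: 21.8
position: [0.5962, -0.0708, 0.0859]
tool_rot: [-3.141, 0.002, 0.047]
force: [-0.1, -1.0, -2.8]
grip_width: 0.0388
```

```bash
python3 to.py 596.5 -70.5 81 2.55
```

```text
t 21.8 pos [596.2 -70.8  85.9] rot [-1.8e+02  1.0e-01  2.7e+00] F [-0.1 -1.  -2.8] w 38.8 q7 0.38
shift [ 0.4 -0.3  4.9] turn [-0.   0.1  0.2]
```

Emit:
arm_command(targets=[[0,0,3,0,0,0],[0,0,1.5,0,0,0],[0,0,0.5,0,0,0]])

```text
clock: 22.1
position: [0.5962, -0.0709, 0.0813]
tool_rot: [-3.141, 0.002, 0.047]
force: [-7.8, 0.9, 17.7]
grip_width: 0.0392
```

Emit:
arm_command(targets=[[0,0,0,0,0,0],[0,0,0,0,0,0],[0,0,0,0,0,0]], grip=85)

```text
clock: 22.4
position: [0.5967, -0.071, 0.0819]
tool_rot: [-3.141, 0.0, 0.047]
force: [-0.2, -0.0, -1.1]
grip_width: 0.0725
```

Emit:
arm_command(targets=[[0,0,-10,0,0,0],[0,0,-30,0,0,0],[0,0,-45,0,0,0],[-10,-20,-35,0,0,0],[-20,-45,0,0,0,-1],[-20,-46,0,0,0,-1],[-20,-46,0,0,0,-1],[-20,-46,0,0,0,-1]])

```text
clock: 23.2
position: [0.4938, 0.1223, 0.2116]
tool_rot: [3.141, -0.005, 0.107]
force: [0.4, 1.7, 0.5]
grip_width: 0.0728
```

```bash
python3 look.py top2.png;  python3 to.py 432.7 308.9 69 9.1
```

```text
top [ 727.5 -297.1] 90.6 79.0 -28.2 87.4 [392. 133.]
top [ 596.7 -118.2] 40.6 24.5 2.6 90.3 [327. 184.]
top [594.1 -71.2] 40.7 24.1 3.2 91.0 [308. 186.]
top [ 452.3 -334.9] 29.2 22.8 79.3 84.4 [418. 236.]
top [430.3 315.2] 39.6 13.9 -0.7 81.5 [156. 258.]
top [426.1 426.9] 39.3 24.9 -7.5 81.5 [110. 263.]
top [290.8 348.6] 22.3 11.8 -17.7 82.0 [142. 318.]
body [756.5  56.3] 94.9 63.9 -12.0 37.9 [255. 135.]
body [ 593.3 -125.4] 135.4 62.7 7.5 46.6 [332. 195.]
body [562.7 -72.6] 39.3 39.1 -83.5 50.3 [309. 203.]
body [433.8 426.2] 85.4 41.2 -7.7 45.5 [117. 262.]
t 23.25 pos [490.1 130.  211.2] rot [-179.8   -0.2    6.7] F [ 0.  11.3  1.3] w 72.5 q7 -0.04
shift [ -36.7 -184.   142.5] turn [-0.1 -0.2 -2.4]
```

Emit:
arm_command(targets=[[-9,-35,0,0,0,-0.6],[-9,-40,0,0,0,-0.6],[-9,-40,5,0,0,-0.6],[-6,-35,15,0,0,-0.6],[0,-10,20,0,0,0],[0,0,0,0,0,0],[0,0,0,0,0,0]])

```text
clock: 23.95
position: [0.4328, 0.2935, 0.1765]
tool_rot: [-3.135, -0.009, 0.165]
force: [-0.0, -0.4, -0.5]
grip_width: 0.0726
```

```bash
python3 - <<'E'
from m import *
f=grab('scene'); X=cloud(f)
for b in blobs(X,.070,.09,(.2,.8,-.42,.5)): print('top',*b[:6])
save(f,'scene1.png',s=1.4)
E
python3 to.py 432.7 308.9 69 9.1
```

```text
top [ 457.4 -334.4] 31.7 25.0 77.0 81.8 [158. 163.]
top [284.5 338.6] 44.1 22.8 16.2 78.4 [434. 178.]
top [356.4 200.1] 39.6 26.9 -60.1 78.6 [372. 185.]
top [433.9 309.6] 39.8 24.8 9.1 79.1 [412. 219.]
top [ 600.8 -116.4] 40.1 25.3 1.7 86.6 [212. 226.]
top [597.7 -69.7] 41.1 23.4 2.6 87.0 [231. 230.]
top [429.8 427.5] 44.4 23.7 -7.2 79.0 [465. 231.]
top [ 726.5 -302.4] 95.8 78.1 81.6 80.6 [111. 248.]
top [594.3 147.3] 26.5 22.5 -84.8 83.1 [324. 255.]
top [592.6 261.2] 40.4 26.6 -74.3 79.3 [376. 269.]
t 24.0 pos [432.9 293.3 176.6] rot [-179.6   -0.5    9.4] F [-0.7  0.   0.6] w 72.3 q7 -0.31
shift [  1.4 -14.6 107.7] turn [-0.4 -0.5  0.3]
```

View pics/scene1.png

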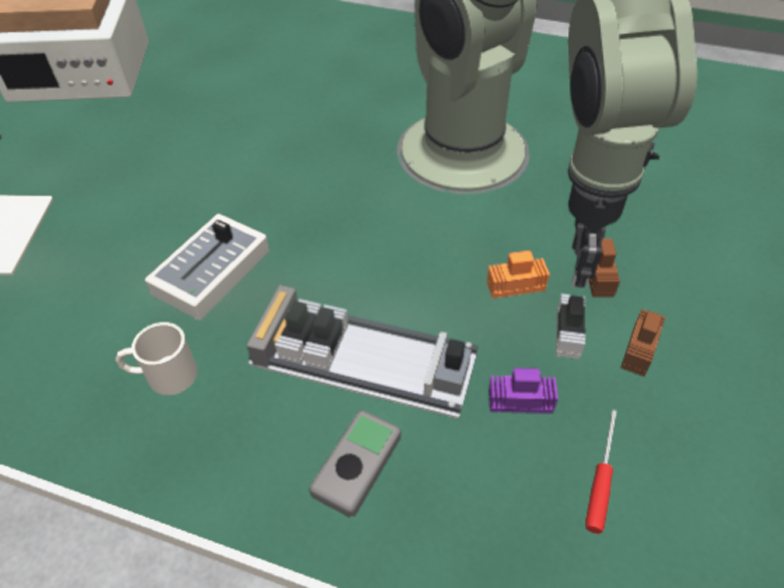

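The channel holds two modules, at (297,320) and (322,330). The third silver one is still at (571,325), unmoved. Descending on it.

Emit:
arm_command(targets=[[1,-10,10,-0.4,-0.5,0.3],[0,-4,25,0,0,0],[0,0,30,0,0,0],[0,0,20,0,0,0],[0,0,5,0,0,0],[0,0,0,0,0,0]])

```text
clock: 24.6
position: [0.4358, 0.3077, 0.0863]
tool_rot: [-3.139, -0.004, 0.151]
force: [0.2, -0.0, 0.1]
grip_width: 0.0727
```

```bash
python3 to.py 432.5 309.1 69 9.1
```

```text
t 24.6 pos [435.8 307.7  86.3] rot [-179.9   -0.2    8.6] F [ 0.2 -0.   0.1] w 72.7 q7 -0.29
shift [-3.2 -1.8 17.3] turn [-0.1 -0.2 -0.5]
```

Emit:
arm_command(targets=[[-3,-1.8,6,0,0,-0.5],[0,0,6,0,0,0],[0,0,3,0,0,0],[0,0,0,0,0,0]])

```text
clock: 25.0
position: [0.4336, 0.31, 0.0726]
tool_rot: [-3.138, -0.006, 0.159]
force: [-0.4, 0.8, 0.3]
grip_width: 0.0725
```

Emit:
arm_command(targets=[[0,0,0,0,0,0],[0,0,0,0,0,0],[0,0,0,0,0,0],[0,0,0,0,0,0],[0,0,0,0,0,0]], grip=0, grip_force=50)

```text
clock: 25.5
position: [0.4339, 0.3102, 0.0735]
tool_rot: [-3.137, -0.007, 0.159]
force: [-0.4, 0.2, -1.5]
grip_width: 0.0388
```

```bash
python3 to.py 432.5 309.1 69 9.1
```

```text
t 25.5 pos [433.9 310.2  73.5] rot [-179.7   -0.4    9.1] F [-0.4  0.2 -1.5] w 38.8 q7 -0.28
shift [-1.6  0.9  4.5] turn [-0.3 -0.4  0. ]
```

Emit:
arm_command(targets=[[0,0,-10,0,0,0],[0,0,-35,0,0,0],[0,0,-45,0,0,0],[5,10,-40,0,0,0],[13,38,-5,0,0,1],[14,45,0,0,0,1],[14,45,0,0,0,1],[15,45,0,0,0,1]])

```text
clock: 26.3
position: [0.5182, 0.1368, 0.2184]
tool_rot: [-3.134, -0.009, 0.098]
force: [0.7, 0.6, -2.0]
grip_width: 0.0391
```

```bash
python3 to.py 594.5 -24.5 83.5 2.55
```

```text
t 26.3 pos [518.2 136.8 218.4] rot [-179.6   -0.5    5.6] F [ 0.7  0.6 -2. ] w 39.1 q7 -0.04
shift [ 58.9 169.1 134.1] turn [-0.5 -0.5  3.1]
```

Emit:
arm_command(targets=[[14,40,0,-0.5,-0.5,1],[15,42,0,0,0,1],[15,42,0,0,0,1],[8,25,0,0,0,0],[0,0,10,0,0,0],[0,0,20,0,0,0],[0,0,10,0,0,0],[0,0,0,0,0,0]])

```text
clock: 27.1
position: [0.5834, -0.0219, 0.1827]
tool_rot: [3.139, -0.004, 0.034]
force: [-0.0, 0.6, -1.7]
grip_width: 0.0394
```

```bash
python3 to.py 594.5 -24.5 83.5 2.55
```

```text
t 27.1 pos [583.4 -21.9 182.7] rot [179.9  -0.2   1.9] F [-0.   0.6 -1.7] w 39.4 q7 0.24
shift [10.6  2.8 99.2] turn [ 0.1 -0.2 -0.6]
```

Emit:
arm_command(targets=[[8,2.5,10,0,-0.2,-0.6],[2,0,20,0,0,0],[0,0,20,0,0,0],[0,0,5,0,0,0],[0,0,0,0,0,0],[0,0,0,0,0,0]])

```text
clock: 27.7
position: [0.597, -0.0214, 0.1282]
tool_rot: [3.14, -0.003, 0.051]
force: [-0.4, 0.3, -0.6]
grip_width: 0.039
```

```bash
python3 to.py 594.5 -24.5 83.5 2.55
```

```text
t 27.7 pos [597.  -21.4 128.2] rot [179.9  -0.2   2.9] F [-0.4  0.3 -0.6] w 39.0 q7 0.28
shift [-2.8  2.9 44.7] turn [ 0.1 -0.2  0.4]
```

Emit:
arm_command(targets=[[-2.5,2.5,4,0,-0.2,0.4],[0,0,8,0,0,0],[0,0,5,0,0,0],[0,0,0,0,0,0]])

```text
clock: 28.1
position: [0.5954, -0.0241, 0.1118]
tool_rot: [3.141, -0.003, 0.044]
force: [-0.1, -0.2, -1.9]
grip_width: 0.0391
```

```bash
python3 to.py 594.5 -24.5 83.5 2.55
```

```text
t 28.1 pos [595.4 -24.1 111.8] rot [ 1.799e+02 -1.000e-01  2.500e+00] F [-0.1 -0.2 -1.9] w 39.1 q7 0.29
shift [-1.   0.3 28.3] turn [ 0.1 -0.1 -0.1]
```

Emit:
arm_command(targets=[[-1,0.3,4,0,0,0],[0,0,7,0,0,0],[0,0,7,0,0,0],[0,0,3,0,0,0],[0,0,0,0,0,0]])

```text
clock: 28.6
position: [0.5943, -0.0245, 0.0887]
tool_rot: [3.141, -0.002, 0.044]
force: [-0.6, 0.1, -1.2]
grip_width: 0.0396
```

```bash
python3 to.py 594.5 -24.5 83.5 2.55
```

```text
t 28.6 pos [594.3 -24.5  88.7] rot [ 1.799e+02 -1.000e-01  2.500e+00] F [-0.6  0.1 -1.2] w 39.6 q7 0.3
shift [0.2 0.  5.2] turn [ 0.1 -0.1 -0.1]
```

Emit:
arm_command(targets=[[0,0,3,0,0,0],[0,0,1.5,0,0,0],[0,0,0.5,0,0,0]])

```text
clock: 28.9
position: [0.5945, -0.0246, 0.0835]
tool_rot: [3.141, -0.002, 0.044]
force: [-3.4, -1.3, 8.4]
grip_width: 0.0391
```

Emit:
arm_command(targets=[[0,0,0,0,0,0],[0,0,0,0,0,0],[0,0,0,0,0,0]], grip=75)

```text
clock: 29.2
position: [0.5949, -0.0246, 0.084]
tool_rot: [3.141, -0.003, 0.044]
force: [-0.1, 0.8, -0.6]
grip_width: 0.064
```

Emit:
arm_command(targets=[[0,0,-10,0,0,0],[0,0,-30,0,0,0],[0,0,-40,0,0,0],[0,-25,-15,0,0,0],[0,-45,0,0,0,0],[0,-45,0,0,0,0],[0,-40,0,0,0,0],[0,0,0,0,0,0]])

```text
clock: 30.0
position: [0.5887, 0.1341, 0.1891]
tool_rot: [-3.141, -0.008, 0.039]
force: [0.4, 0.0, -0.1]
grip_width: 0.0641
```

```bash
python3 look.py top3.png;  python3 to.py 586.9 145.3 78 2.55
```

```text
top [ 728.6 -297.4] 91.5 79.0 -27.5 87.2 [392. 133.]
top [ 596.4 -118.3] 40.5 24.4 2.3 90.8 [326. 184.]
top [593.7 -71.3] 40.5 23.6 2.3 91.1 [308. 186.]
top [592.  -25.9] 40.1 24.1 2.5 90.9 [290. 188.]
top [ 452.1 -335.3] 29.9 22.0 76.0 84.6 [418. 236.]
top [426.4 426.9] 39.4 24.9 -3.5 81.4 [110. 263.]
body [787.6  54.3] 54.5 24.5 89.3 40.0 [257. 124.]
body [737.2  70.8] 51.9 44.7 -12.0 37.4 [251. 142.]
body [ 594.8 -147.1] 139.0 35.5 13.2 44.7 [336. 190.]
body [583.6 120.1] 98.5 20.9 1.9 52.4 [234. 198.]
body [ 578.6 -118.3] 65.5 40.0 3.3 51.3 [325. 200.]
body [576.8 -71.4] 66.1 38.8 3.9 51.5 [307. 201.]
body [555.4 -27. ] 39.4 27.0 -87.3 52.3 [291. 206.]
t 30.05 pos [589.  131.2 189.4] rot [180.   -0.5   2.1] F [-0.8 -0.8  0.7] w 64.2 q7 -0.01
shift [ -2.6 -14.3 111.4] turn [ 0.  -0.5 -0.5]
```

View pics/top3.png

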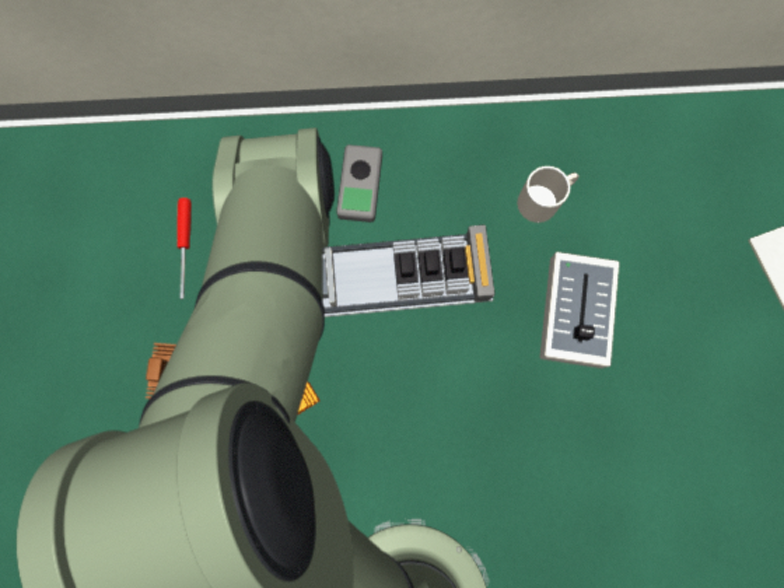

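The three modules stand in the channel at (406,264), (432,262) and (457,260), seated and square. The fader is off. Now the clamp.

Emit:
arm_command(targets=[[-2,-11,10,0,-0.5,-0.5],[0,-2.5,25,0,0,0],[0,0,30,0,0,0],[0,0,25,0,0,0],[0,0,8,0,0,0],[0,0,0,0,0,0]])

```text
clock: 30.65
position: [0.587, 0.142, 0.0888]
tool_rot: [3.141, -0.0, 0.042]
force: [-0.8, -0.4, 1.0]
grip_width: 0.0639
```

```bash
python3 to.py 586.9 145.3 78 2.55
```

```text
t 30.65 pos [587.  142.   88.8] rot [179.9  -0.    2.4] F [-0.8 -0.4  1. ] w 63.9 q7 0.03
shift [ 0.  -3.4 10.8] turn [ 0.1 -0.  -0.2]
```

Emit:
arm_command(targets=[[0,-3.4,5,0,0,0],[0,0,5,0,0,0],[0,0,0.5,0,0,0],[0,0,0,0,0,0]])

```text
clock: 31.05
position: [0.5883, 0.1454, 0.0803]
tool_rot: [-3.142, -0.003, 0.041]
force: [0.3, -0.5, -0.4]
grip_width: 0.0639
```

Emit:
arm_command(targets=[[0,0,0,0,0,0],[0,0,0,0,0,0],[0,0,0,0,0,0],[0,0,0,0,0,0],[0,0,0,0,0,0]], grip=0, grip_force=80)

```text
clock: 31.55
position: [0.5869, 0.1454, 0.0814]
tool_rot: [-3.141, -0.001, 0.041]
force: [2.0, 0.0, -6.1]
grip_width: 0.0305
```

Emit:
arm_command(targets=[[0,10,0,0,0,0],[0,18,0,0,0,0],[0,20,0,0,0,0],[0,20,0,0,0,0],[0,15,0,0,0,0],[0,8,0,0,0,0],[0,2,0,0,0,0]])

```text
clock: 32.25
position: [0.5907, 0.0557, 0.0814]
tool_rot: [-3.133, -0.001, 0.045]
force: [-2.5, 4.8, -0.6]
grip_width: 0.0308
```

```bash
python3 to.py 593.1 5.4 78 2.55
```

```text
t 32.25 pos [590.7  55.7  81.4] rot [-179.5   -0.     2.6] F [-2.5  4.8 -0.6] w 30.8 q7 0.18
shift [ 0.2 50.4  3. ] turn [-0.5 -0.   0. ]
```

Emit:
arm_command(targets=[[0,8,0,-0.3,0,0],[0,10,0,0,0,0],[0,10,0,0,0,0],[0,6,0,0,0,0],[0,4,0,0,0,0],[0,3,0,0,0,0]])

```text
clock: 32.85
position: [0.5922, 0.0203, 0.0814]
tool_rot: [-3.133, 0.001, 0.048]
force: [-3.0, 6.9, 2.9]
grip_width: 0.0307
```

```bash
python3 to.py 593.1 5.4 78 2.55
```

```text
t 32.85 pos [592.2  20.3  81.4] rot [-179.5    0.     2.8] F [-3.   6.9  2.9] w 30.7 q7 0.23
shift [ 0.2 14.9  3.3] turn [-0.5  0.   0.2]
```

Emit:
arm_command(targets=[[0,4,0,-0.3,0,0],[0,4,0,0,0,0],[0,3,0,0,0,0]])

```text
clock: 33.15
position: [0.5925, 0.0135, 0.0814]
tool_rot: [-3.134, 0.002, 0.05]
force: [-4.0, 9.0, 1.6]
grip_width: 0.0306
```

Emit:
arm_command(targets=[[0,3,0,0,0,0],[0,3,0,0,0,0]])

```text
clock: 33.35
position: [0.5926, 0.011, 0.0814]
tool_rot: [-3.131, 0.002, 0.051]
force: [-3.8, 9.8, 2.2]
grip_width: 0.0304
```

Emit:
arm_command(targets=[[0,3,0,0,0,0],[0,3,0,0,0,0]])

```text
clock: 33.55
position: [0.5927, 0.009, 0.0814]
tool_rot: [-3.127, 0.003, 0.052]
force: [-4.2, 12.8, 2.2]
grip_width: 0.0307
```

Emit:
arm_command(targets=[[0,3,0,0,0,0],[0,3,0,0,0,0]])

```text
clock: 33.75
position: [0.5927, 0.0077, 0.0814]
tool_rot: [-3.123, 0.004, 0.055]
force: [-4.4, 12.9, 3.7]
grip_width: 0.0306
```

Emit:
arm_command(targets=[[0,5,0,0.3,0,0],[0,5,0,0.3,0,0]])

```text
clock: 33.95
position: [0.5928, 0.0052, 0.0814]
tool_rot: [-3.105, 0.006, 0.061]
force: [-5.4, 25.8, 6.7]
grip_width: 0.0306
```

Emit:
arm_command(targets=[[0,5,0,0,0,0],[0,5,0,0,0,0]])

```text
clock: 34.15
position: [0.5928, 0.0053, 0.0814]
tool_rot: [-3.093, 0.008, 0.066]
force: [-6.5, 24.0, 8.3]
grip_width: 0.0309
```

Emit:
arm_command(targets=[[0,5,0,0,0,0],[0,5,0,0,0,0]])

```text
clock: 34.35
position: [0.5928, 0.0051, 0.0814]
tool_rot: [-3.082, 0.01, 0.073]
force: [-7.0, 25.6, 9.8]
grip_width: 0.0306
```

The row is tight: it stalled at 25 N with travel of 140.2 mm, a gap of about 0.120. Releasing, lifting, and checking.

Emit:
arm_command(targets=[[0,0,0,0,0,0],[0,0,0,0,0,0],[0,0,0,0,0,0]], grip=75)

```text
clock: 34.65
position: [0.5932, 0.0068, 0.0816]
tool_rot: [-3.082, 0.009, 0.076]
force: [0.6, -0.6, 0.5]
grip_width: 0.0645
```

Emit:
arm_command(targets=[[0,0,-10,0,0,0],[0,0,-30,0,0,0],[0,0,-40,-2,0,0],[0,0,-30,-1.4,0.6,1],[-30,-20,0,0,0,1],[-45,-40,0,0,0,0],[-45,-40,0,0,0,0],[0,0,0,0,0,0]])

```text
clock: 35.45
position: [0.4802, 0.0845, 0.1986]
tool_rot: [3.137, -0.005, 0.033]
force: [1.1, -1.2, -0.3]
grip_width: 0.0641
```

```bash
python3 - <<'E'
from m import *
f=grab('top'); X=cloud(f)
for b in blobs(X,.074,.096,(.2,.8,-.42,.5)): print('top',*b[:6])
g=grab('scene'); Y=cloud(g)
for b in blobs(Y,.074,.096,(.2,.8,-.42,.5)): print('scene',*b[:6])
a=cv2.resize(f['color'][150:240,200:365][...,::-1],(780,425),interpolation=cv2.INTER_CUBIC); cv2.imwrite('pics/fix1.png',a)
a=cv2.resize(g['color'][190:300,170:350][...,::-1],(780,477),interpolation=cv2.INTER_CUBIC); cv2.imwrite('pics/fix2.png',a)
E
python3 to.py 454.3 -333.8 200 -11.3
```

```text
top [ 728.  -297.4] 91.8 78.9 -28.5 86.7 [392. 133.]
top [594.9 -89.3] 40.7 23.7 2.6 91.0 [315. 186.]
top [ 596.9 -129.3] 39.5 23.9 2.1 90.8 [331. 184.]
top [593.2 -49.7] 40.6 23.7 1.7 91.0 [300. 187.]
top [590.5   5.5] 32.1 25.5 -1.2 91.9 [278. 189.]
top [589.3 260.3] 38.9 24.8 -71.5 81.2 [177. 195.]
top [ 452.5 -334.6] 29.3 22.4 80.0 84.4 [418. 236.]
top [426.3 427.5] 39.6 24.4 -6.7 81.7 [110. 263.]
top [280.8 337.5] 39.9 25.8 18.9 81.6 [146. 322.]
scene [ 456.5 -334.1] 30.1 25.8 83.6 82.2 [157. 162.]
scene [284.  337.5] 42.7 22.8 18.2 78.6 [434. 177.]
scene [356.6 200.5] 39.4 28.6 -56.4 78.9 [372. 184.]
scene [ 600.  -128.5] 41.3 25.4 3.3 88.3 [207. 223.]
scene [598.3 -87.7] 41.1 23.7 2.3 88.7 [224. 227.]
scene [596.7 -48.2] 41.2 24.7 0.5 88.6 [240. 231.]
scene [429.4 427.7] 41.2 23.8 -6.9 79.0 [465. 230.]
scene [594.    7.6] 34.3 26.0 2.9 89.9 [264. 236.]
scene [ 726.4 -298. ] 87.8 79.5 76.0 84.3 [112. 247.]
scene [592.7 260.7] 40.5 26.4 -70.9 79.2 [376. 268.]
t 35.55 pos [484.   81.5 199.1] rot [179.7  -0.5   1.7] F [ 0.2 -0.3 -0. ] w 64.1 q7 -0.03
shift [-41.8 414.2   1.1] turn [ 0.3 -0.5 13. ]
```

View pics/fix1.png

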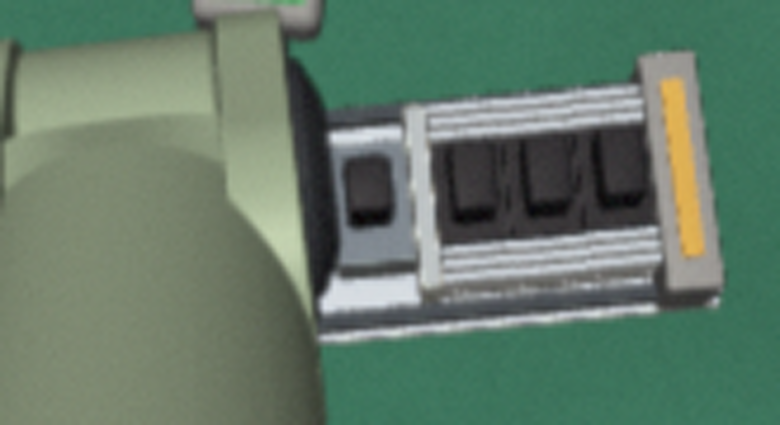

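View pics/fix2.png

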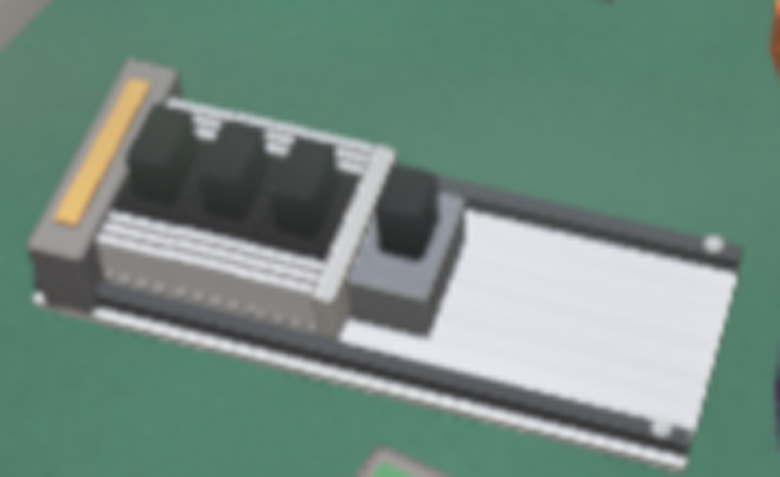

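Both views show the row closed: grips 40.1 and 39.6 mm apart, clamp grip 55 mm behind the last one, and no bar showing at the block. The camera gives a clamp travel of 140.4 mm. Now to the fader.

Emit:
arm_command(targets=[[-5,40,0,0,0,0],[-5,48,0,0,0,0],[-5,48,0,0,0,0],[-5,48,0,0,0,0],[-5,48,0,0,0,0],[-5,48,0,0,0,0],[-5,48,0,0,0,0],[-2,30,0,0,0,5]], grip=65)

```text
clock: 36.35
position: [0.4605, -0.2922, 0.2045]
tool_rot: [3.132, -0.016, -0.062]
force: [0.4, 0.5, 0.5]
grip_width: 0.0555
```

Emit:
arm_command(targets=[[0,0,0,0,0,5],[0,0,0,0,0,3],[0,0,0,0,0,0]])

```text
clock: 36.65
position: [0.4577, -0.304, 0.2054]
tool_rot: [3.129, -0.019, -0.223]
force: [-0.4, -0.2, -0.5]
grip_width: 0.0556
```

```bash
python3 to.py 454.3 -333.8 74 -11.5
```

```text
t 36.65 pos [ 457.7 -304.   205.4] rot [179.3  -1.1 -12.8] F [-0.4 -0.2 -0.5] w 55.6 q7 0.56
shift [  0.8  28.2 131.8] turn [ 0.7 -1.1 -1.3]
```

Emit:
arm_command(targets=[[0,15,10,0.7,-1.1,-1.2],[0,10,25,0,0,0],[0,0,35,0,0,0],[0,0,25,0,0,0],[0,0,8,0,0,0],[0,0,0,0,0,0]])

```text
clock: 37.25
position: [0.453, -0.3353, 0.101]
tool_rot: [3.139, -0.002, -0.195]
force: [-0.3, -1.1, 0.6]
grip_width: 0.0555
```

```bash
python3 to.py 454.3 -333.8 72 -11.5
```

```text
t 37.25 pos [ 453.  -335.3  101. ] rot [ 1.798e+02 -1.000e-01 -1.120e+01] F [-0.3 -1.1  0.6] w 55.5 q7 0.71
shift [ 0.9 -1.8 29. ] turn [ 0.2 -0.1  0.3]
```

Emit:
arm_command(targets=[[1,-1.8,8,0,0,0.3],[0,0,12,0,0,0],[0,0,6,0,0,0],[0,0,0,0,0,0]])

```text
clock: 37.65
position: [0.4561, -0.3345, 0.0758]
tool_rot: [3.138, -0.006, -0.199]
force: [0.2, 0.3, 0.0]
grip_width: 0.055
```

```bash
python3 to.py 454.3 -333.8 72 -11.5
```

```text
t 37.65 pos [ 456.1 -334.5   75.8] rot [179.8  -0.4 -11.4] F [0.2 0.3 0. ] w 55.0 q7 0.73
shift [-2.  -0.4  3.8] turn [ 0.2 -0.4  0.1]
```

Emit:
arm_command(targets=[[-2,0,2,0,-0.4,0],[0,0,0,0,0,0],[0,0,0,0,0,0],[0,0,0,0,0,0],[0,0,0,0,0,0]], grip=0, grip_force=30)

```text
clock: 38.15
position: [0.4547, -0.3343, 0.0744]
tool_rot: [3.137, 0.0, -0.199]
force: [1.8, -1.5, -5.1]
grip_width: 0.0216
```

Emit:
arm_command(targets=[[-1,0,0,0,0,0],[-1,0,0,0,0,0],[-1,0,0,0,0,0]])

```text
clock: 38.45
position: [0.4545, -0.3342, 0.0744]
tool_rot: [3.135, -0.005, -0.198]
force: [7.3, -3.4, -12.3]
grip_width: 0.0215
```

```bash
python3 to.py 513.1 -346.0 74 -11.7
```

```text
t 38.45 pos [ 454.5 -334.2   74.4] rot [179.6  -0.3 -11.3] F [  7.3  -3.4 -12.3] w 21.5 q7 0.73
shift [59.8  0.   0.7] turn [ 0.4 -0.3  0.4]
```

Emit:
arm_command(targets=[[8,0,0,0,0,0],[14,0,0,0,0,0.3],[14,0,0,0,0,0],[10,0,0,0,0,0],[5,0,0,0,0,0],[0,0,0,0,0,0]])

```text
clock: 39.05
position: [0.5051, -0.3449, 0.0744]
tool_rot: [3.136, -0.001, -0.204]
force: [1.4, 0.1, -0.9]
grip_width: 0.0216
```

```bash
python3 to.py 513.3 -346.4 74 -11.7
```

```text
t 39.05 pos [ 505.1 -344.9   74.4] rot [179.7  -0.  -11.7] F [ 1.4  0.1 -0.9] w 21.6 q7 0.67
shift [ 8.3 -0.2  0.4] turn [ 0.3 -0.   0. ]
```

Emit:
arm_command(targets=[[5,0,0,0,0,0],[3,0,0,0,0,0],[1,0,0,0,0,0],[0,0,0,0,0,0]])

```text
clock: 39.45
position: [0.5135, -0.3467, 0.0744]
tool_rot: [3.137, 0.0, -0.205]
force: [-0.2, -0.4, -1.7]
grip_width: 0.0217
```

```bash
python3 to.py 513.3 -346.4 74 -11.7
```

```text
t 39.45 pos [ 513.5 -346.7   74.4] rot [179.7   0.  -11.7] F [-0.2 -0.4 -1.7] w 21.7 q7 0.66
shift [-0.2 -0.3  0.4] turn [ 0.3  0.  -0. ]
```

At +60.2 mm from the stop. Releasing, lifting clear, and checking against the marks.

Emit:
arm_command(targets=[[0,0,0,0,0,0],[0,0,0,0,0,0],[0,0,0,0,0,0]], grip=65)

```text
clock: 39.75
position: [0.5139, -0.3467, 0.0747]
tool_rot: [3.137, -0.001, -0.205]
force: [-0.6, -1.2, 0.2]
grip_width: 0.0558
```

Emit:
arm_command(targets=[[0,0,-10,0,0,0],[0,0,-30,0,0,0],[0,0,-45,0,0,0],[0,-10,-40,0,0,0],[-30,-40,-20,0,0,0],[-30,-45,0,0,0,0],[-30,-45,0,0,0,0],[0,0,0,0,0,0]])

```text
clock: 40.55
position: [0.4553, -0.1946, 0.2265]
tool_rot: [3.138, -0.004, -0.208]
force: [0.9, 0.0, -0.7]
grip_width: 0.0555
```

```bash
cat > fin.py <<'E'
from m import *
f=grab('top'); X=cloud(f)
for b in blobs(X,.074,.096,(.2,.8,-.42,.5)): print('top',*b[:6])
P=[np.array([501.1,-345.6])+(k*20-50)*np.array([.979,-.203]) for k in range(6)]
print(proj(f,[[*(p/1000),.0465] for p in P]).round(1).tolist())
g=grab('scene'); Y=cloud(g)
for b in blobs(Y,.074,.096,(.4,.65,-.42,.1)): print('scene',*b[:6])
save(f,'lb.png',(370,170,460,270),6); save(g,'end.png',s=1.4)
E
python3 fin.py; python3 to.py
```

```text
top [ 728.2 -297.3] 92.6 78.9 -27.6 86.8 [392. 133.]
top [594.6 -89.4] 40.4 23.9 1.9 91.1 [315. 186.]
top [ 596.8 -129.3] 40.2 24.2 1.3 91.0 [331. 184.]
top [593.2 -49.5] 40.5 23.7 2.8 91.0 [300. 187.]
top [590.7   6. ] 32.2 25.7 1.7 92.3 [278. 189.]
top [589.7 259.7] 39.5 23.9 -71.0 81.4 [178. 195.]
top [426.4 427.5] 39.6 25.5 -6.5 81.3 [110. 263.]
top [353.  199.4] 39.7 24.2 -60.7 81.4 [203. 288.]
top [281.1 337.6] 40.1 24.5 20.0 81.9 [146. 322.]
[[414.2, 238.3], [414.9, 230.7], [415.6, 223.1], [416.3, 215.6], [416.9, 208.1], [417.6, 200.7]]
scene [ 515.9 -348.1] 29.3 22.9 72.8 82.9 [141. 176.]
scene [ 599.7 -128.3] 42.5 25.5 1.5 88.6 [207. 223.]
scene [598.2 -87.9] 40.2 24.5 2.5 88.6 [224. 227.]
scene [596.8 -48.3] 41.7 24.5 0.8 88.6 [240. 231.]
scene [593.8   7. ] 34.7 26.3 2.0 89.9 [264. 236.]
t 40.65 pos [ 457.  -199.   226.9] rot [179.7  -0.4 -12.1] F [ 0.8 -1.   0.6] w 55.7 q7 0.36
```

View pics/lb.png

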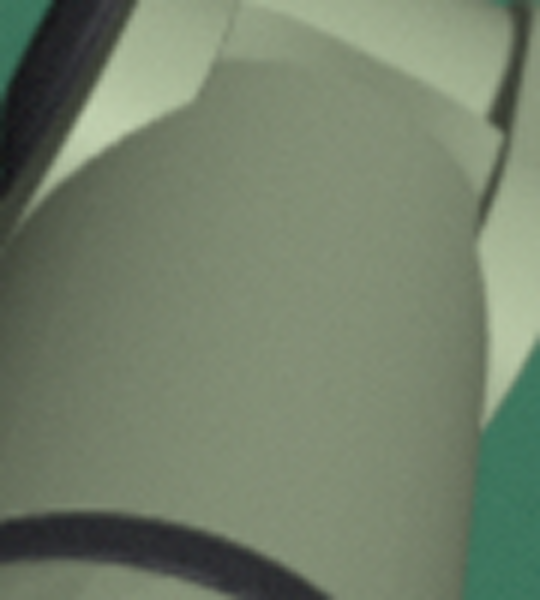

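View pics/end.png

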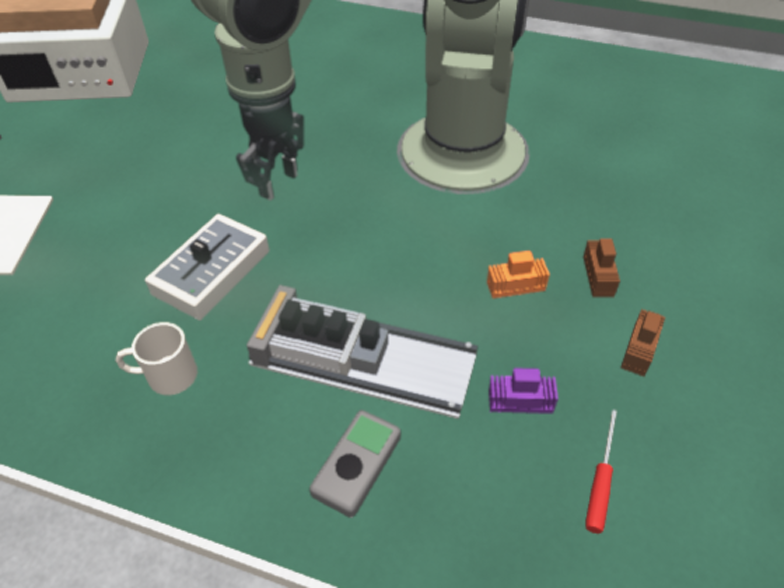

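The end view shows the row clamped at (290–370,330), no silver module left on the bench, and the look-alikes in place. The scene camera puts the fader 60.5 mm from off. The arm hides the load box from above, so I'll move it aside for one more top reading.

Emit:
arm_command(targets=[[0,-45,0,0,0,0],[0,-45,0,0,0,0],[0,-45,0,0,0,0],[0,-45,0,0,0,0],[0,-30,0,0,0,0],[0,0,0,0,0,0],[0,0,0,0,0,0]])

```text
clock: 41.35
position: [0.5081, 0.0041, 0.228]
tool_rot: [3.133, -0.013, -0.225]
force: [-0.0, -0.6, -0.6]
grip_width: 0.0558
```

```bash
python3 - <<'E'
from m import *
f=grab('top'); X=cloud(f)
for b in blobs(X,.074,.096,(.4,.65,-.42,.1)): print('top',*b[:6])
save(f,'lb2.png',(370,170,460,270),6)
E
```

```text
top [ 597.  -129.1] 39.6 24.5 1.9 91.1 [331. 184.]
top [ 511.5 -347.3] 28.9 22.4 76.2 84.1 [420. 213.]
```

View pics/lb2.png

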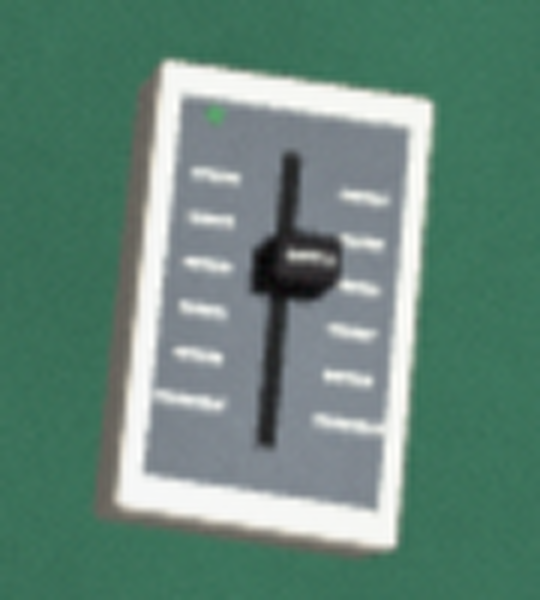

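The top view puts the fader 60.3 mm from off, in line with the third mark above the long off lines. A green lamp is lit at (215,115). Handing in.

```bash
python3 -c "
from h import *
print(bot.job_done(), bot.observe()['clock'])"
```

```text
the job is handed in; nothing more can be done
the job is handed in; nothing more can be done
```

The job is handed in at about 41 s of the 210 s allowed; no verdict is reported.

**What I did, in order:**
- I slid the fader down to its off stop (about 11 N against it) and the clamp fully back (about 22 N against its stop).
- I stood the three silver/black modules in the channel. I found no others; the brown, orange and purple look-alikes, the meter, mug and screwdriver were not touched.
- With the fader still off, I slid the clamp up until it stalled at about 25 N.
- I then moved the fader up to the third mark.

**Last checks:**
- **Clamp:** it travelled 140.2 mm by the arm and 140.4 mm by camera, a gap of about 0.120.
- **Row:** the module grips are about 40 mm apart, and no contact bar shows at the block. How far the bar is pressed in was not measured directly.
- **Fader:** it stands 60.2 mm from off by the arm, 60.3 mm by the top camera and 60.5 mm by the scene camera. A green lamp on the load box was lit.

The scene camera read about 3 mm off the top camera in position, within what I expected from the calibration. Otherwise no check failed or disagreed.

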